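# Stamp a jam jar lid on the bench press

### The job

Stamp the lid of the short jam jar that stands by itself on the table: set it on the stamping press, slide it gently in under the head until it sits fully home against the stop, and let go of it. Then press the sprung knob straight down until it bottoms firmly against its stop and hold it there for about a second, never pushing on the knob with more than 22 N, and let it spring all the way back up. Leave the jar home in the press, and do not disturb the other loose things on the table or press the knob before the jar is home.

Things in the scene. Friction and masses are not known exactly. Their poses are not given: they have to be found in the camera images.
- jar: The jar to stamp: short round jam jar, dark contents, silver metal lid, standing by itself on the table. 48 mm high; glass 54 mm in diameter up to 36 mm, then the lid, 58 mm in diameter and 12 mm high (grip it by the lid). 0.14 to 0.22 kg. Origin at the centre of its underside, z up. It stands either left or right of the press, the tall jar on the other side.
- tall_jar: A bystander: jar of the same diameter but 95 mm high, also alone on the table. Leave it alone. Origin at the centre of its underside.
- label_roll: A bystander: ring-shaped roll of paper labels lying flat, 70 mm across, 30 mm high, 40 mm hole. Leave it alone. Origin at the centre of its underside. (To the far right there is also a fixed black oven tray full of jars: 250 by 320 mm, 53 mm high with the jars.)
- spare_lid: A bystander: loose silver lid, 58 mm across, 12 mm high, lying flat. Leave it alone. Origin at the centre of its underside.
- stand: The stamping press, fixed to the table, turned up to 0.3 rad. Origin: on the knob's axis at table height; x from its open front (robot side) to its back, z up. Grey base plate 8 mm thick, 115 mm wide, from x = -130 to +105 mm. Round steel column, 26 mm thick, at x = 75, top at 184 mm. On it the grey head: block 46 mm square on the axis, underside 107 to 125 mm above the table.
- nest (a point): Where the centre of the jar's underside belongs: on the knob's axis, on the base plate's top (8 mm above the table). Axes as the press. Steel rails 10 mm high, 59 mm apart, from x = -40 to 15 mm, flaring to 75 mm apart at x = -66. Behind, two steel blocks 14 mm high form a V that stops and centres the jar here. Feel for it slowly with 3 to 8 N; ramming (over 40 N) is a fault.
- lane (a point): The point on the base plate's top 90 mm in front of the nest point (along its -x), free from above: set the jar down here, let go, then push it along x into the nest (with the shut fingers leaning back by some 25 to 30 degrees the gripper's body stays clear of the head). Axes as the press.
- plunger (a joint): Stroke of the black knob, m: 0 at rest (up), 0.030 on its stop. Flat disc, 42 mm wide, 16 mm thick, on the axis. The head is clamped at an unmarked height: the knob's top rests 195 to 213 mm above the table, so the bottom is found only by feel. Spring: 2 N at first, 8 to 11 N just before the stop (stamp pad on the lid included). 14 to 19 N bottoms it firmly, over 22 N is a fault.

How it is judged:
By the outcome, as a careful person would: the job done as asked, in the order asked, and still so for the second after the job is handed in, with the robot touching nothing.
It also fails if it takes over 72 s, if anything falls off the work surface, if the arm or the gripper's body presses on something with over 40 N, if the wrist force passes 120 N, or if a joint passes its speed limit or range.

### The arm

A 6-joint arm with a two-finger parallel gripper is mounted at the origin on the work surface. World frame = base frame: x ahead of the robot, y to its left, z up, the work surface at z = 0. Lengths are in m, angles in rad, forces in N, time in s.
With the tool pointing down it reaches from about 0.375 to 0.975 m from the base axis. Payload 3.8 kg.
Tool frame: the origin (TCP) lies on the centre line of the jaws, within the pads' length; the fingertips stand 14 mm ahead of it and the grasp point (between the pads) lies 5 mm behind it (robot.nose_length is the distance from the TCP to the fingertips, in m); z points along the fingers, y is the line along which they close (so a half turn about z gives the same grasp; the last joint's range is limited). The gripper opens to 85 mm and grips with 20 to 120 N. Pads are 22 mm wide; open, the fingers measure 114 mm over their backs; the gripper's body (76 mm by 85 mm) begins 54 mm behind the grasp point. The pads swing forward as they close: fully open they stand 13 mm farther back than shut.
Start: joints at [1.107, 0.264, 1.604, -0, 1.274, -0.037], TCP at [0.279, 0.614, 0.245] pointing down, gripper open.
Joint ranges: [-2.63, 2.63], [-0.94, 2.18], [0.31, 2.57], [-1.31, 4.45], [0, 2.66], [-2.55, 2.55]. Speed limits (rad/s): [2.57, 2.57, 3.14, 3.14, 3.14, 3.14].

### API

Orientations are given as [roll, pitch, yaw] about the fixed x, y, z axes, in that order (R = Rz(yaw) Ry(pitch) Rx(roll)).
In Python, from workcell import robot, grab_frame, calibration, order gives the robot as it stands.
- The arm moves only by the tool jog_arm, never from a script. Its argument "moves" is a list of rows, each an object with "translation": the shift along the tool's x, y, z each as a share of 0.75 m, from -1 to 1, a list of three; "rot": the turn, a rotation vector about the tool's x, y, z each as a share of 360 degrees, from -1 to 1, a list of three; "hand": the opening, from -1 (shut) to 1 (fully open), so that 0 is half open. In form: [{"translation": [x, y, z], "rot": [rx, ry, rz], "hand": hand}, ...]. A call has 1 to 20 rows; each row is the pose to reach, as a shift and turn from the pose commanded when the call began, along the tool's axes at that moment, turning the shorter way round; what a row does not reach only later rows make up. A row lasts 1/8 s, in which the tool goes at most 62.5 mm and 10.7 degrees, less where a joint would pass 70% of its speed; a pose out of reach is approached as far as the arm can. A call with a number of a shift or a turn outside -1 to 1 is refused whole. A call with a gripper value outside its range is refused whole. The fingers move at their own pace and stop on an object; "force" is the grip in N (left out, the last holds). Time passes only in rows, so rows that repeat a pose let the fingers close. It gives the time, the measured TCP pose, the force, the opening and the grip force at its end, in the units of the state.
- robot.observe(): the state, without advancing time (a new reading comes with each control period).
- grab_frame(name): name is "scene" or "top"; returns (picture, depth): 480x640x3 uint8, red, green, blue; 480x640 float32, m along the optical axis (not along the pixel's ray), 0 where there is no reading.
- calibration(name): a dict with "fx", "fy", "cx", "cy" (pixels), "eye" and "attitude" of the camera in the world. Camera axes: x right, y up, looking along -z (the intrinsics and any distortion apply to the point x, -y, -z); pixel columns grow to the right and rows downward; lengths in m; the calibration is good to about 2 mm. A picture is of the moment at which its call begins. calibration takes no time and is no camera call.
- order.close_job(): hands the job in; it is judged then, once.
The state is a dict: "clock": time; "q": joint angles; "joint_velocities": joint speeds; "joint_efforts": joint torques, N m; "tool_pos": TCP position; "eef_rot": TCP orientation; "contact_force": force on the tool from outside, world axes, zero at the start; "ft_torque": the same for the moment, N m; "opening": opening from 0.0 (shut) to 1.0 (fully open); "gripper_force": force on a finger pad.
Only numpy, scipy, OpenCV 4.12 (cv2) and the standard library are available. Lean on these libraries where they do the work, as an engineer would, in place of code of your own. Each camera call takes 0.05 s, during which the arm holds its last target. There are 200 camera calls.

## Working session

There is one attempt and no reset: what is moved stays moved. The work goes in short steps, Python scripts to look and compute and a tool call to move; the robot and the scene stay as the last step left them, time stands still between calls to the robot, and variables do not carry over. Pictures are saved under pics/ and viewed, at most 10 in all, crops included, and the job is handed in when it is done.

Besides the shell and the picture viewer there is one more tool, called after "Request:" as name(argument=value, ...), one argument or row to a line, values as JSON. jog_arm: Moves the arm, as the interface text tells. Shift numbers are shares of 0.75 m and turn numbers shares of 360 degrees, none past 1 either way. Its arguments: {"type":"object","properties":{"moves":{"type":"array","items":{"type":"object","properties":{"translation":{"type":"array","items":{"type":"number","minimum":-1,"maximum":1}},"rot":{"type":"array","items":{"type":"number","minimum":-1,"maximum":1}},"hand":{"type":"number"}}}},"force":{"type":"number"}},"required":["moves"]}

```bash
mkdir -p pics
cat > h.py <<'E'
import numpy as np, cv2
from scipy.spatial.transform import Rotation as R
from workcell import robot, grab_frame, calibration, order
def rot(att):
    a=np.array(att,float)
    if a.shape==(3,3): return a
    return R.from_euler('xyz',a).as_matrix() if a.size==3 else R.from_quat(a).as_matrix()
def cloud(name,d):
    c=calibration(name); v,u=np.mgrid[0:480,0:640]
    P=np.stack([(u-c['cx'])/c['fx']*d,-(v-c['cy'])/c['fy']*d,-d],-1)
    return P@rot(c['attitude']).T+np.array(c['eye'])
def plan(pos,rpy):
    s=robot.observe(); T=R.from_euler('xyz',s['eef_rot'])
    t=T.inv().apply(np.array(pos)-s['tool_pos'])/0.75
    r=(T.inv()*R.from_euler('xyz',rpy)).as_rotvec()/(2*np.pi)
    print('tr',t.round(4),'rot',r.round(4))
E
python3 - <<'E'
from h import *
for n in('scene','top'):
    p,d=grab_frame(n); cv2.imwrite(f'pics/{n}0.png',p[...,::-1]); np.save(n+'.npy',cloud(n,d)); print(calibration(n))
s=robot.observe(); print(s)
E
```

```text
{'fx': 571.338270511158, 'fy': 571.338270511158, 'cx': 319.94101060392705, 'cy': 235.33540038947513, 'eye': array([0.96848444, 0.38680886, 0.82224409]), 'attitude': array([0.65784282, 0.00642579, 2.3573548 ])}
{'fx': 443.55140868427446, 'fy': 443.55140868427446, 'cx': 316.1286506206995, 'cy': 245.14008072280862, 'eye': array([ 0.43917399, -0.00427606,  0.85556008]), 'attitude': array([ 0.15191068,  0.01564156, -1.57309138])}
{'clock': 0.1, 'q': array([ 1.10710182e+00,  2.64736549e-01,  1.60526267e+00,  1.99489863e-05,
        1.27371111e+00, -3.68770886e-02]), 'joint_velocities': array([-4.35313540e-04, -2.01319637e-03, -3.84212645e-03, -5.77315434e-07,
        1.43523791e-04, -6.30371282e-04]), 'joint_efforts': array([ 7.24890833e-04, -5.16710079e+01, -3.68589485e+01, -2.30203595e-04,
        6.43857638e-03,  2.31984262e-05]), 'tool_pos': array([0.27912586, 0.61387338, 0.24403329]), 'eef_rot': array([-3.13947712e+00, -9.71258442e-05,  2.71476927e+00]), 'contact_force': array([-0.6413996 , -0.63593191, -0.07380123]), 'ft_torque': array([ 0.00731499,  0.01015145, -0.01550039]), 'gripper_force': 0.0, 'opening': 0.9984486156993296}
```

View pics/scene0.png

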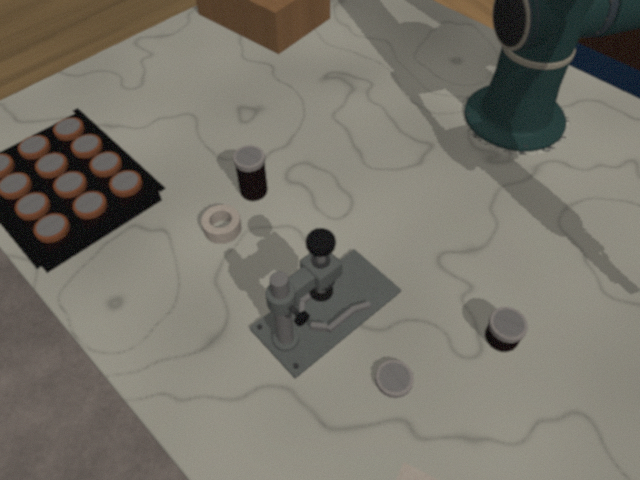

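View pics/top0.png

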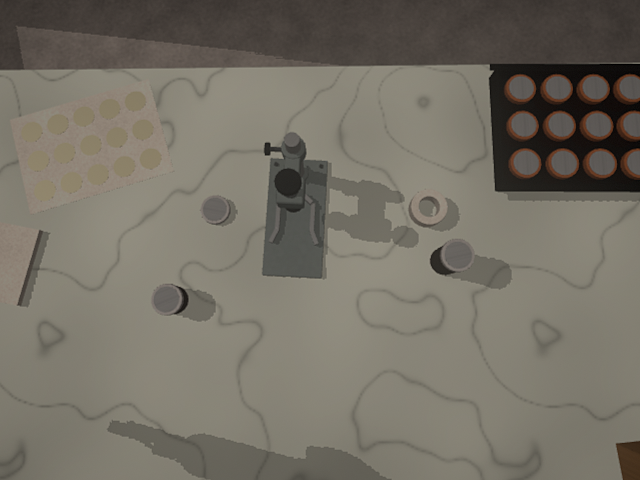

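The top view shows the short jar at (170,299), the spare lid at (216,210), the press plate around (295,220) with its knob at (288,182), the roll at (429,207) and the tall jar at (457,257). The scene view agrees: short jar at (505,325), knob at (320,240).

Run:
```python
from h import *
for n,jb,kb,pb,lb in(('top',(140,200,275,325),(270,306,164,200),(255,335,150,285),(195,240,190,230)),('scene',(480,530,300,355),(300,340,225,260),(245,405,240,380),(370,420,352,400))):
    C=np.load(n+'.npy'); I=cv2.imread(f'pics/{n}0.png').astype(int)
    def box(b): return C[b[2]:b[3],b[0]:b[1]].reshape(-1,3), I[b[2]:b[3],b[0]:b[1]].reshape(-1,3)
    def circ(P,lo,hi):
        Q=P[(P[:,2]>lo)&(P[:,2]<hi)]
        (c,r)=cv2.minEnclosingCircle(Q[:,:2].astype(np.float32)); return len(Q),np.round(c,4),round(r,4),np.median(Q,0).round(4)
    P,_=box(jb); print(n,'jar',circ(P,.042,.06))
    P,_=box(lb); print('lid',circ(P,.008,.02))
    P,_=box(kb); print('knob',circ(P,.185,.225))
    P,c=box(pb); print('coltop', circ(P,.174,.188))
    g=c.sum(1)<330
    m=(P[:,2]>.003)&(P[:,2]<.014)&g; Q=P[m]
    print('plate',len(Q),cv2.minAreaRect(Q[:,:2].astype(np.float32)),np.median(Q[:,2]))
C=np.load('top.npy')
for u,v in((457,257),(429,193),(600,400)): print(C[v,u].round(3))
```

```text
top jar (795, array([0.4644, 0.2811]), 0.0291, array([0.465 , 0.2802, 0.0469]))
lid (647, array([0.6403, 0.2066]), 0.0289, array([0.6395, 0.2064, 0.0111]))
knob (590, array([0.6379, 0.049 ]), 0.021, array([0.6363, 0.0482, 0.2043]))
coltop (0, array([0., 0.]), 0.0, array([nan, nan, nan]))
plate 5062 ((0.6255359053611755, 0.04716258868575096), (0.12128182500600815, 0.23545219004154205), 87.30497741699219) 0.006834274703759635
scene jar (1027, array([0.4665, 0.2833]), 0.0298, array([0.4678, 0.2838, 0.0472]))
lid (1079, array([0.6414, 0.2084]), 0.0294, array([0.6426, 0.2094, 0.0113]))
knob (712, array([0.6388, 0.0507]), 0.0216, array([0.642 , 0.0539, 0.2042]))
coltop (295, array([0.7144, 0.0461]), 0.0134, array([0.7152, 0.048 , 0.1826]))
plate 6597 ((0.6210255026817322, 0.045147284865379333), (0.2604064643383026, 0.2466992884874344), 42.31452941894531) 0.007131820786821064
[ 0.534 -0.235  0.095]
[ 0.666 -0.208  0.029]
[ 0.28  -0.512 -0.   ]
  return _methods._mean(a, axis=axis, dtype=dtype,
  ret = um.true_divide(
```

Run:
```python
from h import *
C=np.load('top.npy'); I=cv2.imread('pics/top0.png').astype(int)
S=C[150:290,250:340]; g=(I[150:290,250:340].sum(2)<330)&(S[...,2]>.002)&(S[...,2]<.016)
P=S[g]; L=[]
for x in np.arange(.515,.60,.005):
    q=P[abs(P[:,0]-x)<.004]
    L.append((x,np.percentile(q[:,1],1.),np.percentile(q[:,1],99.)))
L=np.array(L); print(L.round(4)[::3])
print(np.polyfit(L[:,0],L[:,1],1),np.polyfit(L[:,0],L[:,2],1)); f=np.polyfit(L[:,0],L[:,1:].mean(1),1); print(f,np.polyval(f,.638))
plan([.466,.282,.12],[np.pi,0,3.087])
```

```text
[[ 5.150e-01 -5.000e-04  1.112e-01]
 [ 5.300e-01 -2.500e-03  1.112e-01]
 [ 5.450e-01 -2.600e-03  1.094e-01]
 [ 5.600e-01 -2.600e-03  1.097e-01]
 [ 5.750e-01 -4.600e-03  1.080e-01]
 [ 5.900e-01 -4.700e-03  1.083e-01]]
[-0.05514407  0.02750203] [-0.04657749  0.13542589]
[-0.05086078  0.08146396] 0.049014779327141746
tr [-0.41   -0.2993  0.166 ] rot [-0.0003 -0.0001 -0.0592]
```

Request:
jog_arm(
  moves=[
    {"translation": [-0.41,-0.299,0.06],"rot": [0,0,-0.059],"hand": 1},
    {"translation": [-0.41,-0.299,0.06],"rot": [0,0,-0.059],"hand": 1},
    {"translation": [-0.41,-0.299,0.06],"rot": [0,0,-0.059],"hand": 1},
    {"translation": [-0.41,-0.299,0.06],"rot": [0,0,-0.059],"hand": 1},
    {"translation": [-0.41,-0.299,0.06],"rot": [0,0,-0.059],"hand": 1},
    {"translation": [-0.41,-0.299,0.06],"rot": [0,0,-0.059],"hand": 1},
    {"translation": [-0.41,-0.299,0.1],"rot": [0,0,-0.059],"hand": 1},
    {"translation": [-0.41,-0.299,0.166],"rot": [0,0,-0.059],"hand": 1},
    {"translation": [-0.41,-0.299,0.166],"rot": [0,0,-0.059],"hand": 1},
    {"translation": [-0.41,-0.299,0.166],"rot": [0,0,-0.059],"hand": 1},
    {"translation": [-0.41,-0.299,0.166],"rot": [0,0,-0.059],"hand": 1},
  ],
  force=30,
)

```text
clock: 1.48
tool_pos: [0.468, 0.2842, 0.1232]
eef_rot: [3.139, 0.003, 3.086]
contact_force: [-0.6, -0.0, 0.4]
opening: 0.997
gripper_force: 0.0
```

Run:
```python
from h import *
plan([.466,.282,.037],[np.pi,0,3.09]); print(robot.observe()['contact_force'])
```

```text
tr [ 0.0028 -0.0034  0.1149] rot [ 0.0003  0.0006 -0.0006]
[-0.6265839  -0.04252696  0.3739643 ]
```

Request:
jog_arm(
  moves=[
    {"translation": [0.003,-0.003,0.04],"hand": 1},
    {"translation": [0.003,-0.003,0.08],"hand": 1},
    {"translation": [0.003,-0.003,0.1],"hand": 1},
    {"translation": [0.003,-0.003,0.115],"hand": 1},
    {"translation": [0.003,-0.003,0.115],"hand": 1},
    {"translation": [0.003,-0.003,0.115],"hand": -1},
    {"translation": [0.003,-0.003,0.115],"hand": -1},
    {"translation": [0.003,-0.003,0.115],"hand": -1},
    {"translation": [0.003,-0.003,0.115],"hand": -1},
    {"translation": [0.003,-0.003,0.115],"hand": -1},
    {"translation": [0.003,-0.003,0.115],"hand": -1},
    {"translation": [0.003,-0.003,0.115],"hand": -1},
  ],
  force=35,
)

```text
schema error: expected keys translation, rot, hand
```

Run:
```python
from h import *
s=robot.observe(); print(s['tool_pos'],s['contact_force'])
a=np.array([.638,.049]); c=np.array([np.cos(-.05),np.sin(-.05)]); l=a-.09*c; print(l)
z=s['tool_pos'][2]
plan([s['tool_pos'][0],s['tool_pos'][1],z+.06],[np.pi,0,3.09])
plan([*l,z+.06],[np.pi,0,3.0916]); plan([*l,z+.009],[np.pi,0,3.0916])
```

```text
[0.46796315 0.2842374  0.12322073] [-0.6265839  -0.04252696  0.3739643 ]
[0.54811248 0.05349813]
tr [-0.0003  0.0002 -0.08  ] rot [ 0.0003  0.0006 -0.0006]
tr [-0.124  -0.3011 -0.0802] rot [ 0.0003  0.0006 -0.0009]
tr [-0.1238 -0.3012 -0.0122] rot [ 0.0003  0.0006 -0.0009]
```

Request:
jog_arm(
  moves=[
    {"translation": [0.003,-0.003,0.04],"rot": [0,0,0],"hand": 1},
    {"translation": [0.003,-0.003,0.08],"rot": [0,0,0],"hand": 1},
    {"translation": [0.003,-0.003,0.1],"rot": [0,0,0],"hand": 1},
    {"translation": [0.003,-0.003,0.115],"rot": [0,0,0],"hand": 1},
    {"translation": [0.003,-0.003,0.115],"rot": [0,0,0],"hand": 1},
    {"translation": [0.003,-0.003,0.115],"rot": [0,0,0],"hand": -1},
    {"translation": [0.003,-0.003,0.115],"rot": [0,0,0],"hand": -1},
    {"translation": [0.003,-0.003,0.115],"rot": [0,0,0],"hand": -1},
    {"translation": [0.003,-0.003,0.115],"rot": [0,0,0],"hand": -1},
    {"translation": [0.003,-0.003,0.115],"rot": [0,0,0],"hand": -1},
    {"translation": [0.003,-0.003,0.115],"rot": [0,0,0],"hand": -1},
    {"translation": [0.003,-0.003,0.115],"rot": [0,0,0],"hand": -1},
  ],
  force=35,
)

```text
clock: 2.98
tool_pos: [0.4652, 0.2816, 0.0359]
eef_rot: [3.14, 0.002, 3.085]
contact_force: [-0.8, 0.2, 6.0]
opening: 0.669
gripper_force: 37.4
```

Run:
```python
from h import *
s=robot.observe(); print(s['tool_pos'],s['contact_force'])
a=np.array([.638,.049]); c=np.array([np.cos(-.05),np.sin(-.05)]); l=a-.09*c; print(l)
z=s['tool_pos'][2]
plan([s['tool_pos'][0],s['tool_pos'][1],z+.06],[np.pi,0,3.09])
plan([*l,z+.06],[np.pi,0,3.0916]); plan([*l,z+.009],[np.pi,0,3.0916])
```

```text
[0.46523339 0.28158465 0.03594452] [-0.804314    0.1816984   5.98149742]
[0.54811248 0.05349813]
tr [-0.0002  0.0001 -0.08  ] rot [ 0.0002  0.0003 -0.0007]
tr [-0.1276 -0.2973 -0.0802] rot [ 0.0002  0.0003 -0.001 ]
tr [-0.1274 -0.2974 -0.0122] rot [ 0.0002  0.0003 -0.001 ]
```

Request:
jog_arm(
  moves=[
    {"translation": [0,0,-0.04],"rot": [0,0,0],"hand": -1},
    {"translation": [0,0,-0.08],"rot": [0,0,0],"hand": -1},
    {"translation": [-0.03,-0.06,-0.08],"rot": [0,0,0],"hand": -1},
    {"translation": [-0.06,-0.12,-0.08],"rot": [0,0,0],"hand": -1},
    {"translation": [-0.09,-0.18,-0.08],"rot": [0,0,0],"hand": -1},
    {"translation": [-0.11,-0.24,-0.08],"rot": [0,0,0],"hand": -1},
    {"translation": [-0.128,-0.28,-0.08],"rot": [0,0,-0.001],"hand": -1},
    {"translation": [-0.128,-0.297,-0.08],"rot": [0,0,-0.001],"hand": -1},
    {"translation": [-0.128,-0.297,-0.06],"rot": [0,0,-0.001],"hand": -1},
    {"translation": [-0.128,-0.297,-0.04],"rot": [0,0,-0.001],"hand": -1},
    {"translation": [-0.128,-0.297,-0.02],"rot": [0,0,-0.001],"hand": -1},
    {"translation": [-0.128,-0.297,-0.02],"rot": [0,0,-0.001],"hand": -1},
    {"translation": [-0.128,-0.297,-0.02],"rot": [0,0,-0.001],"hand": -1},
  ],
)

```text
clock: 4.6
tool_pos: [0.5475, 0.0536, 0.0493]
eef_rot: [-3.142, -0.0, 3.093]
contact_force: [1.1, 0.4, -2.1]
opening: 0.668
gripper_force: 38.2
```

Run:
```python
from h import *
p,d=grab_frame('top'); cv2.imwrite('pics/top1.png',cv2.resize(p[140:300,210:380,::-1],None,fx=3.5,fy=3.5))
s=robot.observe(); print(s['tool_pos'],s['contact_force'],s['gripper_force'])
plan([.5481,.0535,.0455],[np.pi,0,3.0916])
```

```text
[0.54792885 0.05351271 0.04984289] [ 0.25305052  0.39907112 -2.15491649] 38.233682513237
tr [-0.0002 -0.      0.0058] rot [0.     0.0001 0.0001]
```

View pics/top1.png

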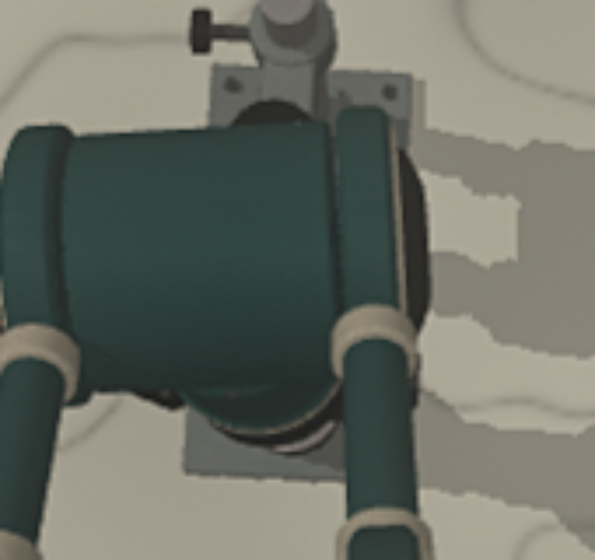

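The arm hides the jar, but the −2 N on the wrist confirms it is held. The plate at (300,470) in this crop lies directly below.

Request:
jog_arm(
  moves=[
    {"translation": [0,0,0.004],"rot": [0,0,0],"hand": -1},
    {"translation": [0,0,0.007],"rot": [0,0,0],"hand": -1},
    {"translation": [0,0,0.007],"rot": [0,0,0],"hand": -1},
    {"translation": [0,0,0.007],"rot": [0,0,0],"hand": -1},
  ],
)

```text
clock: 5.15
tool_pos: [0.5475, 0.0531, 0.0443]
eef_rot: [3.142, 0.0, 3.092]
contact_force: [0.0, -0.6, -1.8]
opening: 0.661
gripper_force: 38.2
```

Request:
jog_arm(
  moves=[
    {"translation": [0,0,0.001],"rot": [0,0,0],"hand": -1},
    {"translation": [0,0,0.002],"rot": [0,0,0],"hand": -1},
    {"translation": [0,0,0.002],"rot": [0,0,0],"hand": -1},
  ],
)

```text
clock: 5.52
tool_pos: [0.5477, 0.0531, 0.044]
eef_rot: [-3.142, 0.0, 3.092]
contact_force: [-3.6, -0.2, 6.7]
opening: 0.664
gripper_force: 39.0
```

Request:
jog_arm(
  moves=[
    {"translation": [0,0,0],"rot": [0,0,0],"hand": 1},
    {"translation": [0,0,0],"rot": [0,0,0],"hand": 1},
    {"translation": [0,0,0],"rot": [0,0,0],"hand": 1},
    {"translation": [0,0,0],"rot": [0,0,0],"hand": 1},
    {"translation": [0,0,-0.03],"rot": [0,0,0],"hand": 1},
    {"translation": [0,0,-0.07],"rot": [0,0,0],"hand": 1},
    {"translation": [0.05,0,-0.08],"rot": [0,0,0],"hand": 1},
    {"translation": [0.12,0,-0.08],"rot": [0,0,0],"hand": -1},
    {"translation": [0.12,0,-0.08],"rot": [0,0,0],"hand": -1},
    {"translation": [0.12,0,-0.08],"rot": [0,0,0],"hand": -1},
  ],
)

```text
clock: 6.78
tool_pos: [0.4583, 0.0577, 0.1032]
eef_rot: [3.141, 0.002, 3.092]
contact_force: [-0.2, 0.1, 0.3]
opening: 0.376
gripper_force: 0.0
```

Run:
```python
from h import *
p,d=grab_frame('scene'); cv2.imwrite('pics/s1.png',cv2.resize(p[180:400,220:480,::-1],None,fx=2.5,fy=2.5))
C=cloud('scene',d)[230:330,300:460]; I=p[230:330,300:460].astype(int).sum(2)
m=(abs(C[...,2]-.056)<.004)&(abs(C[...,0]-.548)<.05)&(abs(C[...,1]-.053)<.045); Q=C[m]
c,r=cv2.minEnclosingCircle(Q[:,:2].astype(np.float32)); print('lid',c,r,np.median(Q,0),len(Q))
s=robot.observe(); print(robot.nose_length,s['tool_pos'],s['contact_force'],s['opening'],s['q'])
plan([.4867,.0566,.07],[np.pi,.52,3.0916]); plan([.4867,.0566,.033],[np.pi,.52,3.0916])
```

```text
lid (0.5487986207008362, 0.05325432866811752) 0.029773255810141563 [0.5494426  0.05428851 0.05538265] 805
0.014 [0.45901418 0.0576672  0.10343059] [ 0.40259396 -0.36504406  0.34687326] 0.288473166980909 [ 7.11737629e-02 -2.42703297e-03  2.18573732e+00 -7.69883010e-05
  9.56086695e-01 -1.44986276e+00]
tr [-0.0368  0.0004  0.0447] rot [ 0.     -0.0824  0.    ]
tr [-0.0367  0.0004  0.094 ] rot [ 0.     -0.0824  0.    ]
```

View pics/s1.png

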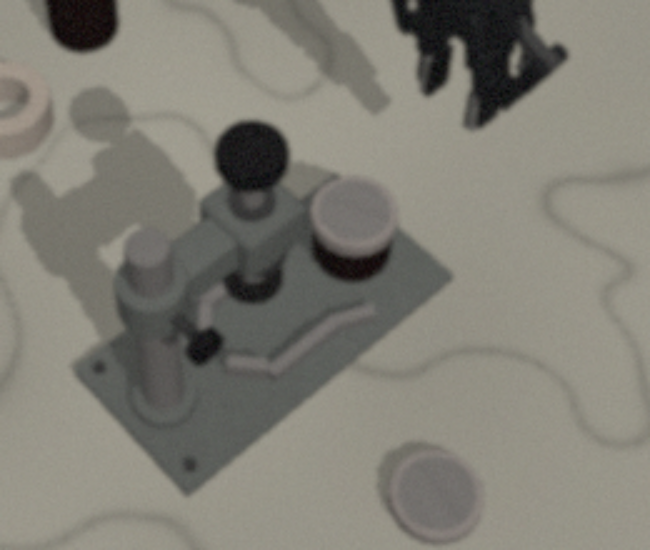

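The jar stands upright in the lane at crop (350,230), its lid measured at (0.549, 0.053). The press and the spare lid are untouched.

Request:
jog_arm(
  moves=[
    {"translation": [-0.037,0,0.02],"rot": [0,-0.03,0],"hand": -1},
    {"translation": [-0.037,0,0.03],"rot": [0,-0.058,0],"hand": -1},
    {"translation": [-0.037,0,0.05],"rot": [0,-0.082,0],"hand": -1},
    {"translation": [-0.037,0,0.07],"rot": [0,-0.082,0],"hand": -1},
    {"translation": [-0.037,0,0.094],"rot": [0,-0.082,0],"hand": -1},
    {"translation": [-0.037,0,0.094],"rot": [0,-0.082,0],"hand": -1},
    {"translation": [-0.037,0,0.094],"rot": [0,-0.082,0],"hand": -1},
  ],
)

```text
clock: 7.7
tool_pos: [0.4868, 0.0563, 0.0331]
eef_rot: [3.141, 0.516, 3.092]
contact_force: [-0.1, 0.4, -0.4]
opening: 0.002
gripper_force: 0.0
```

Run:
```python
from h import *
s=robot.observe(); print(s['tool_pos'],s['eef_rot'],s['contact_force'],s['opening'],s['q'])
for x in(-.14,-.12,-.08,-.045):plan([.638+x*.99875,.049-.05*x,.033],[np.pi,.52,3.0916])
```

```text
[0.48675761 0.05630532 0.03308091] [3.14137724 0.51626678 3.09152688] [-0.10958464  0.36801675 -0.42146529] 0.0024778486899780156 [ 0.12164275 -0.05678862  2.51428813 -0.45347121  0.19324738 -0.97499802]
tr [-0.0132  0.0004  0.0076] rot [ 0.     -0.0006 -0.    ]
tr [-0.0364  0.0004  0.0208] rot [ 0.     -0.0006 -0.    ]
tr [-0.0828  0.0003  0.0471] rot [ 0.     -0.0006 -0.    ]
tr [-0.1233  0.0003  0.0701] rot [ 0.     -0.0006 -0.    ]
```

Request:
jog_arm(
  moves=[
    {"translation": [-0.006,0,0.0034],"rot": [0,0,0],"hand": -1},
    {"translation": [-0.012,0,0.0068],"rot": [0,0,0],"hand": -1},
    {"translation": [-0.018,0,0.0102],"rot": [0,0,0],"hand": -1},
    {"translation": [-0.024,0,0.0136],"rot": [0,0,0],"hand": -1},
    {"translation": [-0.03,0,0.017],"rot": [0,0,0],"hand": -1},
    {"translation": [-0.036,0,0.0204],"rot": [0,0,0],"hand": -1},
    {"translation": [-0.042,0,0.0239],"rot": [0,0,0],"hand": -1},
    {"translation": [-0.047,0,0.0267],"rot": [0,0,0],"hand": -1},
    {"translation": [-0.052,0,0.0295],"rot": [0,0,0],"hand": -1},
    {"translation": [-0.057,0,0.0324],"rot": [0,0,0],"hand": -1},
    {"translation": [-0.062,0,0.0352],"rot": [0,0,0],"hand": -1},
    {"translation": [-0.062,0,0.0352],"rot": [0,0,0],"hand": -1},
  ],
)

```text
clock: 9.2
tool_pos: [0.5394, 0.0536, 0.0324]
eef_rot: [3.141, 0.516, 3.092]
contact_force: [-0.8, -0.8, 0.1]
opening: -0.002
gripper_force: 0.0
```

Run:
```python
from h import *
p,d=grab_frame('scene'); cv2.imwrite('pics/s2.png',cv2.resize(p[180:400,220:480,::-1],None,fx=2.5,fy=2.5))
C=cloud('scene',d)[230:330,300:460]
m=(abs(C[...,2]-.056)<.003)&(abs(C[...,0]-.59)<.05)&(abs(C[...,1]-.053)<.045); Q=C[m]
c,r=cv2.minEnclosingCircle(Q[:,:2].astype(np.float32)); print('lid',c,r,np.median(Q,0),len(Q))
s=robot.observe(); print(s['tool_pos'],s['contact_force'],s['q'])
for x in(-.06,-.05,-.0435):plan([.638+x*.99875,.049-.05*x,.033],[np.pi,.52,3.0916])
```

```text
lid (0.5758515000343323, 0.05643904581665993) 0.03420693427324295 [0.57864999 0.05739896 0.0554437 ] 611
[0.5391783  0.05357556 0.03240691] [ 0.63156089 -0.32773518  0.79769194] [ 0.09762569  0.045687    2.4142961  -0.40390145  0.18507432 -1.0445062 ]
tr [-0.0455  0.0005  0.0249] rot [ 0.     -0.0007  0.    ]
tr [-0.0571  0.0005  0.0315] rot [ 0.     -0.0007  0.    ]
tr [-0.0647  0.0005  0.0358] rot [ 0.     -0.0007  0.    ]
```

View pics/s2.png

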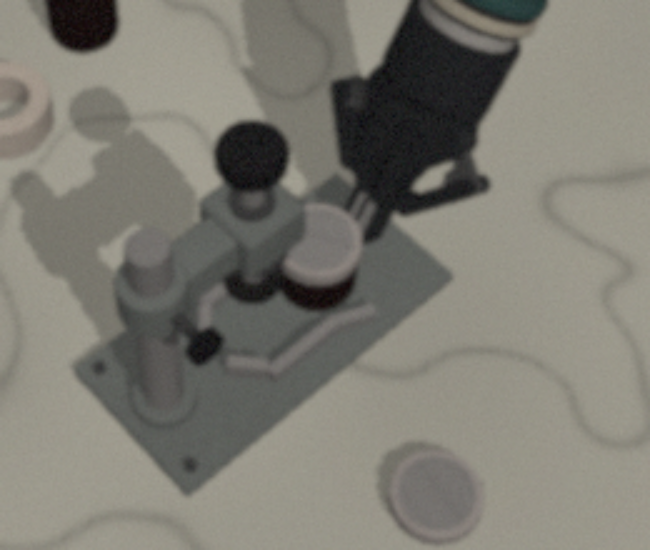

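The jar slides upright between the flared rails, with its lid now at crop (322,243) and the gripper clear of the head. Continuing slowly.

Request:
jog_arm(
  moves=[
    {"translation": [-0.005,0,0.0028],"rot": [0,0,0],"hand": -1},
    {"translation": [-0.01,0,0.0055],"rot": [0,0,0],"hand": -1},
    {"translation": [-0.015,0,0.0083],"rot": [0,0,0],"hand": -1},
    {"translation": [-0.02,0,0.011],"rot": [0,0,0],"hand": -1},
    {"translation": [-0.025,0,0.0138],"rot": [0,0,0],"hand": -1},
    {"translation": [-0.03,0,0.0165],"rot": [0,0,0],"hand": -1},
    {"translation": [-0.035,0,0.0193],"rot": [0,0,0],"hand": -1},
    {"translation": [-0.04,0,0.022],"rot": [0,0,0],"hand": -1},
    {"translation": [-0.045,0,0.0248],"rot": [0,0,0],"hand": -1},
    {"translation": [-0.05,0,0.0275],"rot": [0,0,0],"hand": -1},
    {"translation": [-0.053,0,0.0292],"rot": [0,0,0],"hand": -1},
    {"translation": [-0.053,0,0.0292],"rot": [0,0,0],"hand": -1},
  ],
)

```text
clock: 10.75
tool_pos: [0.5845, 0.0513, 0.033]
eef_rot: [3.141, 0.516, 3.092]
contact_force: [0.1, 1.0, -0.2]
opening: 0.002
gripper_force: 0.0
```

Request:
jog_arm(
  moves=[
    {"translation": [-0.0015,0,0.0008],"rot": [0,0,0],"hand": -1},
    {"translation": [-0.003,0,0.0017],"rot": [0,0,0],"hand": -1},
    {"translation": [-0.0045,0,0.0026],"rot": [0,0,0],"hand": -1},
    {"translation": [-0.006,0,0.0034],"rot": [0,0,0],"hand": -1},
    {"translation": [-0.0075,0,0.0042],"rot": [0,0,0],"hand": -1},
    {"translation": [-0.0075,0,0.0042],"rot": [0,0,0],"hand": -1},
  ],
)

```text
clock: 11.5
tool_pos: [0.5907, 0.051, 0.0328]
eef_rot: [3.142, 0.515, 3.092]
contact_force: [-0.0, 1.1, 1.3]
opening: -0.001
gripper_force: 0.4
```

Request:
jog_arm(
  moves=[
    {"translation": [-0.001,0,0.0006],"rot": [0,0,0],"hand": -1},
    {"translation": [-0.002,0,0.0011],"rot": [0,0,0],"hand": -1},
    {"translation": [-0.002,0,0.0011],"rot": [0,0,0],"hand": -1},
  ],
)

```text
clock: 11.88
tool_pos: [0.5923, 0.0509, 0.0328]
eef_rot: [3.142, 0.515, 3.092]
contact_force: [-0.6, -0.2, 1.0]
opening: 0.002
gripper_force: 0.5
```

Request:
jog_arm(
  moves=[
    {"translation": [-0.001,0,0.0006],"rot": [0,0,0],"hand": -1},
    {"translation": [-0.002,0,0.0011],"rot": [0,0,0],"hand": -1},
    {"translation": [-0.002,0,0.0011],"rot": [0,0,0],"hand": -1},
  ],
)

```text
clock: 12.25
tool_pos: [0.594, 0.0508, 0.0328]
eef_rot: [3.142, 0.515, 3.092]
contact_force: [-1.0, 0.1, 0.4]
opening: 0.002
gripper_force: 0.4
```

Request:
jog_arm(
  moves=[
    {"translation": [-0.001,0,0.0006],"rot": [0,0,0],"hand": -1},
    {"translation": [-0.002,0,0.0011],"rot": [0,0,0],"hand": -1},
    {"translation": [-0.002,0,0.0011],"rot": [0,0,0],"hand": -1},
  ],
)

```text
clock: 12.62
tool_pos: [0.5957, 0.0507, 0.0328]
eef_rot: [3.142, 0.515, 3.092]
contact_force: [-2.0, -0.0, -0.8]
opening: -0.001
gripper_force: 0.3
```

Request:
jog_arm(
  moves=[
    {"translation": [-0.001,0,0.0006],"rot": [0,0,0],"hand": -1},
    {"translation": [-0.001,0,0.0006],"rot": [0,0,0],"hand": -1},
    {"translation": [-0.001,0,0.0006],"rot": [0,0,0],"hand": -1},
  ],
)

```text
clock: 13.0
tool_pos: [0.5963, 0.0507, 0.0327]
eef_rot: [-3.142, 0.515, 3.092]
contact_force: [-2.2, -0.6, 1.5]
opening: -0.001
gripper_force: 1.4
```

Request:
jog_arm(
  moves=[
    {"translation": [-0.0008,0,0.0005],"rot": [0,0,0],"hand": -1},
    {"translation": [-0.0008,0,0.0005],"rot": [0,0,0],"hand": -1},
  ],
)

```text
clock: 13.25
tool_pos: [0.5965, 0.0506, 0.0325]
eef_rot: [-3.141, 0.514, 3.092]
contact_force: [-6.8, 0.7, 3.3]
opening: 0.001
gripper_force: 3.0
```

The stop shows as a rise to 6.8 N. I'll back off and check.

Request:
jog_arm(
  moves=[
    {"translation": [0,0,0],"rot": [0,0,0],"hand": -1},
    {"translation": [0.006,0,-0.0034],"rot": [0,0,0],"hand": -1},
    {"translation": [0.03,0,-0.017],"rot": [0,0,0],"hand": -1},
    {"translation": [0.07,0,-0.04],"rot": [0,0,0],"hand": -1},
    {"translation": [0.11,0,-0.1],"rot": [0,0,0],"hand": -1},
    {"translation": [0.11,0,-0.18],"rot": [0,0,0],"hand": -1},
    {"translation": [0.11,0,-0.18],"rot": [0,0,0],"hand": -1},
  ],
)

```text
clock: 14.12
tool_pos: [0.4621, 0.0584, 0.1173]
eef_rot: [3.138, 0.531, 3.091]
contact_force: [-0.2, 1.4, 0.6]
opening: 0.002
gripper_force: 0.0
```

Run:
```python
from h import *
p,d=grab_frame('scene'); cv2.imwrite('pics/s3.png',cv2.resize(p[200:370,240:410,::-1],None,fx=3.5,fy=3.5))
C=cloud('scene',d)[220:330,250:400]
m=(abs(C[...,2]-.056)<.003)&(abs(C[...,0]-.638)<.045)&(abs(C[...,1]-.05)<.045); Q=C[m]
print(len(Q),Q.min(0),Q.max(0),np.median(Q,0))
from scipy.optimize import least_squares
m=(C[...,2]>.047)&(C[...,2]<.055)&(abs(C[...,0]-.638)<.045)&(abs(C[...,1]-.05)<.045); W=C[m]
f=least_squares(lambda c:np.hypot(W[:,0]-c[0],W[:,1]-c[1])-.029,[.638,.05],loss='soft_l1',f_scale=.001); print('wall fit',f.x,len(W),np.abs(f.fun).mean())
s=robot.observe(); print(s['tool_pos'],s['contact_force'],s['q'])
plan([.52,.055,.28],[np.pi,0,3.0916]); plan([.638,.049,.26],[np.pi,0,3.0916])
```

```text
429 [0.60899884 0.0285019  0.05301123] [0.66589463 0.07792036 0.05895869] [0.64918407 0.06169798 0.0552884 ]
wall fit [0.63538278 0.04620911] 266 0.0038981878028451085
[0.4613322  0.05809047 0.11454511] [-0.27638383  0.2035562   0.30259313] [ 0.13721109 -0.30773622  2.51270874 -0.22211092  0.42719684 -1.20524821]
tr [-0.1785  0.0002 -0.1515] rot [0.0004 0.0837 0.    ]
tr [-3.014e-01 -1.000e-04 -4.930e-02] rot [0.0004 0.0837 0.    ]
```

View pics/s3.png

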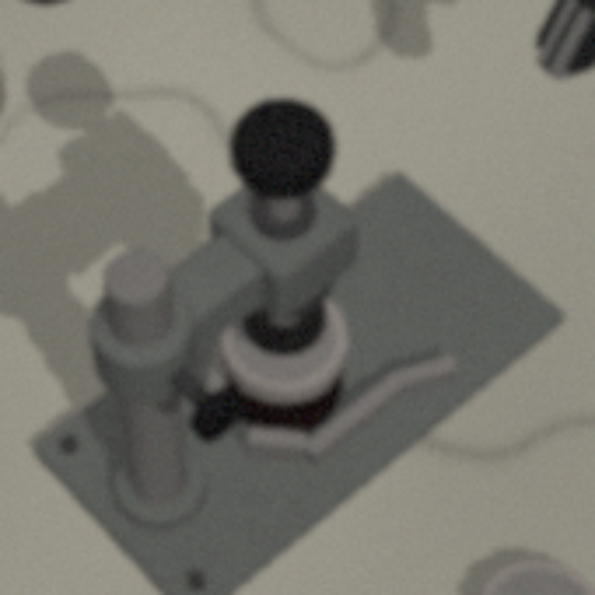

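The lid at crop (285,345) sits centred under the pad, and the fit gives x 0.609–0.666, so its centre matches the axis: the jar is home. The knob is up at (283,150). Next I move above the knob.

Request:
jog_arm(
  moves=[
    {"translation": [-0.04,0,-0.05],"rot": [0,0.01,0],"hand": -1},
    {"translation": [-0.1,0,-0.1],"rot": [0,0.03,0],"hand": -1},
    {"translation": [-0.1785,0,-0.1515],"rot": [0,0.055,0],"hand": -1},
    {"translation": [-0.1785,0,-0.1515],"rot": [0,0.0837,0],"hand": -1},
    {"translation": [-0.1785,0,-0.1515],"rot": [0,0.0837,0],"hand": -1},
    {"translation": [-0.1785,0,-0.1515],"rot": [0,0.0837,0],"hand": -1},
  ],
)

```text
clock: 14.92
tool_pos: [0.5186, 0.0542, 0.2712]
eef_rot: [-3.141, -0.015, 3.091]
contact_force: [-0.0, -0.1, -0.8]
opening: -0.001
gripper_force: 0.0
```

Run:
```python
from h import *
s=robot.observe(); print(s['tool_pos'],s['eef_rot'],s['contact_force'],s['q'])
plan([.639,.0495,.26],[np.pi,0,3.0916]);plan([.639,.0495,.235],[np.pi,0,3.0916])
```

```text
[0.51858454 0.05422475 0.27116541] [-3.14060165 -0.01465205  3.09135205] [-0.00467408 -0.07030762 -0.81379523] [ 5.60467396e-02 -3.47979548e-02  1.88714414e+00  5.89804989e-04
  1.30392101e+00 -1.46467596e+00]
tr [-0.1609  0.0018  0.0125] rot [-0.0002 -0.0023 -0.    ]
tr [-0.1614  0.0018  0.0459] rot [-0.0002 -0.0023 -0.    ]
```

Request:
jog_arm(
  moves=[
    {"translation": [-0.05,0,0.0],"rot": [0,0,0],"hand": -1},
    {"translation": [-0.1,0.001,0.005],"rot": [0,-0.0023,0],"hand": -1},
    {"translation": [-0.14,0.0018,0.012],"rot": [0,-0.0023,0],"hand": -1},
    {"translation": [-0.161,0.0018,0.02],"rot": [0,-0.0023,0],"hand": -1},
    {"translation": [-0.161,0.0018,0.035],"rot": [0,-0.0023,0],"hand": -1},
    {"translation": [-0.161,0.0018,0.044],"rot": [0,-0.0023,0],"hand": -1},
    {"translation": [-0.161,0.0018,0.044],"rot": [0,-0.0023,0],"hand": -1},
  ],
)

```text
clock: 15.8
tool_pos: [0.6382, 0.0499, 0.2391]
eef_rot: [-3.141, 0.002, 3.092]
contact_force: [0.4, 0.1, 0.1]
opening: 0.003
gripper_force: 0.0
```

Run:
```python
from h import *
s=robot.observe(); print(s['tool_pos'],s['eef_rot'],s['contact_force'])
p,d=grab_frame('scene'); cv2.imwrite('pics/s4.png',cv2.resize(p[150:350,240:440,::-1],None,fx=3,fy=3))
plan([.639,.0495,.222],[np.pi,0,3.0916])
```

```text
[0.63820436 0.04993515 0.23909894] [-3.14137921e+00  1.62074371e-03  3.09193615e+00] [0.44422312 0.05669148 0.09655511]
tr [-0.0002 -0.0006  0.0239] rot [-0.      0.0005  0.0001]
```

View pics/s4.png

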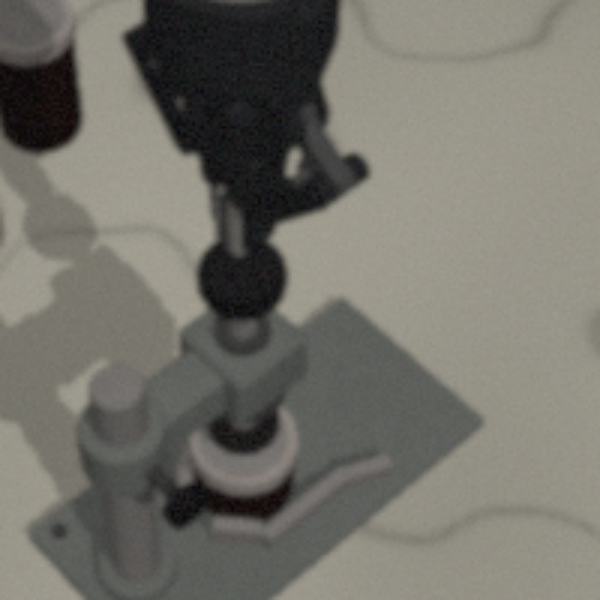

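The shut fingers stand centred over the knob at crop (243,275). Descending.

Request:
jog_arm(
  moves=[
    {"translation": [0,0,0.007],"rot": [0,0,0],"hand": -1},
    {"translation": [0,0,0.014],"rot": [0,0,0],"hand": -1},
    {"translation": [0,0,0.02],"rot": [0,0,0],"hand": -1},
    {"translation": [0,0,0.024],"rot": [0,0,0],"hand": -1},
    {"translation": [0,0,0.028],"rot": [0,0,0],"hand": -1},
    {"translation": [0,0,0.032],"rot": [0,0,0],"hand": -1},
    {"translation": [0,0,0.036],"rot": [0,0,0],"hand": -1},
    {"translation": [0,0,0.036],"rot": [0,0,0],"hand": -1},
  ],
)

```text
clock: 16.85
tool_pos: [0.6399, 0.0499, 0.2132]
eef_rot: [-3.142, 0.004, 3.092]
contact_force: [-1.2, 0.4, 3.0]
opening: -0.003
gripper_force: 1.3
```

Request:
jog_arm(
  moves=[
    {"translation": [0,0,0.004],"rot": [0,0,0],"hand": -1},
    {"translation": [0,0,0.008],"rot": [0,0,0],"hand": -1},
    {"translation": [0,0,0.012],"rot": [0,0,0],"hand": -1},
    {"translation": [0,0,0.016],"rot": [0,0,0],"hand": -1},
    {"translation": [0,0,0.02],"rot": [0,0,0],"hand": -1},
    {"translation": [0,0,0.024],"rot": [0,0,0],"hand": -1},
    {"translation": [0,0,0.024],"rot": [0,0,0],"hand": -1},
  ],
)

```text
clock: 17.73
tool_pos: [0.64, 0.0498, 0.1956]
eef_rot: [-3.142, 0.004, 3.092]
contact_force: [-3.8, 0.4, 7.0]
opening: -0.002
gripper_force: 3.7
```

Request:
jog_arm(
  moves=[
    {"translation": [0,0,0.0015],"rot": [0,0,0],"hand": -1},
    {"translation": [0,0,0.003],"rot": [0,0,0],"hand": -1},
    {"translation": [0,0,0.0045],"rot": [0,0,0],"hand": -1},
    {"translation": [0,0,0.0045],"rot": [0,0,0],"hand": -1},
  ],
)

```text
clock: 18.23
tool_pos: [0.64, 0.0499, 0.1927]
eef_rot: [3.142, 0.004, 3.092]
contact_force: [-4.1, 0.5, 8.3]
opening: -0.002
gripper_force: 4.1
```

Request:
jog_arm(
  moves=[
    {"translation": [0,0,0.001],"rot": [0,0,0],"hand": -1},
    {"translation": [0,0,0.002],"rot": [0,0,0],"hand": -1},
    {"translation": [0,0,0.002],"rot": [0,0,0],"hand": -1},
  ],
)

```text
clock: 18.6
tool_pos: [0.64, 0.0499, 0.1913]
eef_rot: [-3.142, 0.004, 3.092]
contact_force: [-4.5, -0.8, 9.4]
opening: -0.001
gripper_force: 4.4
```

Request:
jog_arm(
  moves=[
    {"translation": [0,0,0.0008],"rot": [0,0,0],"hand": -1},
    {"translation": [0,0,0.0008],"rot": [0,0,0],"hand": -1},
  ],
)

```text
clock: 18.85
tool_pos: [0.64, 0.0498, 0.1908]
eef_rot: [-3.142, 0.004, 3.092]
contact_force: [-4.3, -0.2, 9.3]
opening: 0.002
gripper_force: 4.5
```

Request:
jog_arm(
  moves=[
    {"translation": [0,0,0.0008],"rot": [0,0,0],"hand": -1},
    {"translation": [0,0,0.0008],"rot": [0,0,0],"hand": -1},
  ],
)

```text
clock: 19.1
tool_pos: [0.64, 0.0499, 0.1903]
eef_rot: [3.142, 0.004, 3.092]
contact_force: [-5.1, -0.1, 9.1]
opening: -0.002
gripper_force: 4.6
```

Request:
jog_arm(
  moves=[
    {"translation": [0,0,0.0008],"rot": [0,0,0],"hand": -1},
    {"translation": [0,0,0.0008],"rot": [0,0,0],"hand": -1},
  ],
)

```text
clock: 19.35
tool_pos: [0.64, 0.0499, 0.1897]
eef_rot: [3.142, 0.004, 3.092]
contact_force: [-5.0, -0.6, 9.8]
opening: -0.0
gripper_force: 4.8
```

Request:
jog_arm(
  moves=[
    {"translation": [0,0,0.0008],"rot": [0,0,0],"hand": -1},
    {"translation": [0,0,0.0008],"rot": [0,0,0],"hand": -1},
  ],
)

```text
clock: 19.6
tool_pos: [0.64, 0.0499, 0.1897]
eef_rot: [3.142, 0.004, 3.092]
contact_force: [-6.5, -0.6, 12.5]
opening: 0.004
gripper_force: 6.0
```

Request:
jog_arm(
  moves=[
    {"translation": [0.0006,0,0.0006],"rot": [0,0,0],"hand": -1},
    {"translation": [0.0006,0,0.0006],"rot": [0,0,0],"hand": -1},
  ],
)

```text
clock: 19.85
tool_pos: [0.64, 0.0499, 0.1897]
eef_rot: [3.142, 0.005, 3.092]
contact_force: [-5.7, -1.3, 12.6]
opening: -0.006
gripper_force: 6.4
```

Request:
jog_arm(
  moves=[
    {"translation": [0.0004,0,0.0008],"rot": [0,0,0],"hand": -1},
    {"translation": [0.0004,0,0.0008],"rot": [0,0,0],"hand": -1},
  ],
)

```text
clock: 20.1
tool_pos: [0.64, 0.0499, 0.1897]
eef_rot: [3.142, 0.006, 3.092]
contact_force: [-5.9, -0.0, 14.6]
opening: 0.004
gripper_force: 7.2
```

Request:
jog_arm(
  moves=[
    {"translation": [0.0002,0,0.0006],"rot": [0,0,0],"hand": -1},
    {"translation": [0.0002,0,0.0006],"rot": [0,0,0],"hand": -1},
    {"translation": [0.0002,0,0.0006],"rot": [0,0,0],"hand": -1},
  ],
)

```text
clock: 20.48
tool_pos: [0.64, 0.0499, 0.1897]
eef_rot: [3.141, 0.007, 3.092]
contact_force: [-6.7, -0.5, 15.4]
opening: -0.002
gripper_force: 7.9
```

Request:
jog_arm(
  moves=[
    {"translation": [0.0001,0,0.0002],"rot": [0,0,0],"hand": -1},
    {"translation": [0.0001,0,0.0002],"rot": [0,0,0],"hand": -1},
    {"translation": [0.0001,0,0.0002],"rot": [0,0,0],"hand": -1},
    {"translation": [0.0001,0,0.0002],"rot": [0,0,0],"hand": -1},
    {"translation": [0.0001,0,0.0002],"rot": [0,0,0],"hand": -1},
    {"translation": [0.0001,0,0.0002],"rot": [0,0,0],"hand": -1},
    {"translation": [0.0001,0,0.0002],"rot": [0,0,0],"hand": -1},
    {"translation": [0.0001,0,0.0002],"rot": [0,0,0],"hand": -1},
  ],
)

```text
clock: 21.48
tool_pos: [0.64, 0.0499, 0.1897]
eef_rot: [3.141, 0.007, 3.092]
contact_force: [-5.3, -0.6, 16.7]
opening: 0.002
gripper_force: 8.2
```

Bottomed and held for over a second at 15–17 N. I'll release gradually and retreat.

Request:
jog_arm(
  moves=[
    {"translation": [0,0,-0.005],"rot": [0,0,0],"hand": -1},
    {"translation": [0,0,-0.012],"rot": [0,0,0],"hand": -1},
    {"translation": [0,0,-0.02],"rot": [0,0,0],"hand": -1},
    {"translation": [0,0,-0.028],"rot": [0,0,0],"hand": -1},
    {"translation": [0,0,-0.036],"rot": [0,0,0],"hand": -1},
    {"translation": [0,0,-0.044],"rot": [0,0,0],"hand": -1},
    {"translation": [0,0,-0.06],"rot": [0,0,0],"hand": -1},
    {"translation": [0,0,-0.11],"rot": [0,0,0],"hand": -1},
    {"translation": [0.06,0,-0.13],"rot": [0,0,0],"hand": -1},
    {"translation": [0.13,0,-0.13],"rot": [0,0,0],"hand": -1},
    {"translation": [0.2,0,-0.13],"rot": [0,0,0],"hand": -1},
    {"translation": [0.2,0,-0.13],"rot": [0,0,0],"hand": -1},
    {"translation": [0.2,0,-0.13],"rot": [0,0,0],"hand": -1},
  ],
)

```text
clock: 23.1
tool_pos: [0.4891, 0.0574, 0.2836]
eef_rot: [3.142, 0.005, 3.092]
contact_force: [0.6, 0.6, 0.5]
opening: 0.005
gripper_force: 0.0
```

Run:
```python
from h import *
p,d=grab_frame('scene'); cv2.imwrite('pics/s5.png',p[...,::-1])
C=cloud('scene',d); K=C[225:260,300:340].reshape(-1,3); K=K[(K[:,2]>.17)&(K[:,2]<.225)]; print('knob',np.median(K,0))
C=C[220:330,250:400]
m=(abs(C[...,2]-.056)<.003)&(abs(C[...,0]-.638)<.045)&(abs(C[...,1]-.05)<.045); Q=C[m]
print(len(Q),Q.min(0),Q.max(0),np.median(Q,0))
print(robot.observe()['contact_force'])
```

```text
knob [0.64231088 0.05392495 0.20418383]
418 [0.60908883 0.02846135 0.05300732] [0.66613719 0.07754624 0.05865642] [0.64984376 0.0612359  0.05540291]
[-0.31047102 -0.07174914  0.41739679]
```

View pics/s5.png

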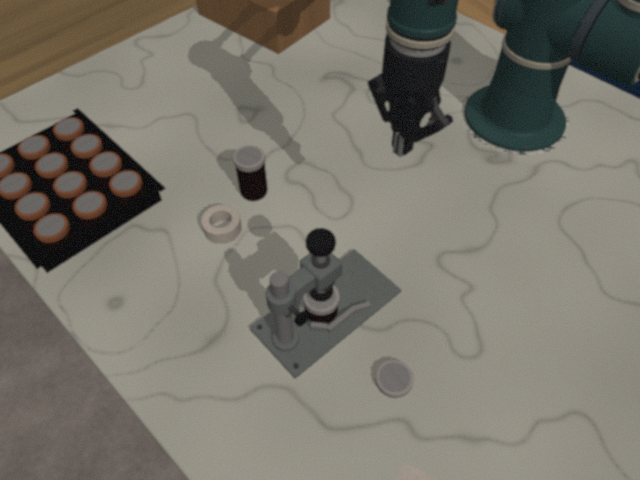

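The knob is fully up at (320,242) and the jar is unmoved and home at (322,302). The tall jar (250,172), roll (220,223) and spare lid (393,377) are where they began, and the robot is clear.

```bash
python3 -c "
from workcell import order
print(order.close_job())"
```

```text
the job is handed in; nothing more can be done
None
```

The short jar is home in the press and its lid stamped: the knob bottomed and was held for over a second at 15–17 N (readings between moves), then sprang fully back up; nothing else was moved, and the job is handed in at about 23 s (the judge returned no verdict).

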